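# Lift the jar rack out of the preserving pot and let it drip

### The job

Take the lid off the steel pot on the hob and set it down gently, knob up, on the wooden chopping board. Then lift the jar rack with its three jars straight up out of the pot by the black grip in its middle, and hold it still and level just above the pot to drip for about three seconds; finish while still holding it there, with every jar standing in its place on the rack. Leave the pot where it stands and the other things on the worktop alone.

Things in the scene. Friction and masses are not known exactly. Their poses are not given: they have to be found in the camera images.
- hob: Flat black glass hob plate lying on the worktop, 520 mm (its x) by 300 mm (its y), 6 mm thick, fixed, not turned. Origin: centre of its underside, so its top is 6 mm above the origin. It lies to the robot's left or right; the board lies on the other side.
- board: Pale wooden chopping board, 340 mm (its x) by 270 mm (its y), 18 mm thick, fixed, turned by up to 0.15 rad. Origin: centre of its underside, so its top is 18 mm above the origin. It is empty at the start. The lid has room on its middle.
- pot: Round steel pot standing loose on the hob, 208 mm outer and 200 mm inner diameter, 115 mm high, floor 5 mm thick, 1.8 kg. Two loop handles on its x sides reach 141 mm from its axis, at 83 to 95 mm height. Origin: centre of its underside; z is its axis, the rim at z = 115 mm.
- lid: Round steel lid on the pot, 216 mm diameter, about 0.4 kg, loose. Round black knob, 34 mm diameter, on its middle, 30 to 56 mm above the origin; the steel under the knob reaches to 20 mm. Origin: centre of the underside of the step (188 mm diameter, 6 mm deep) that drops into the pot's mouth; set down flat, the lid rests on this step. z points up through the knob.
- lid_grip (a point): Point on the axis of the lid's knob at gripping height, 46 mm above the lid's origin.
- rack: Jar rack inside the pot, under the lid at first: round metal plate, 184 mm diameter, on feet, with four ring places 62 mm from its axis on the diagonals of its x and y; the one at +x, -y is empty. A central post bears a black square grip, 24 x 24 mm, sides along its x and y, 58 to 98 mm above the origin (centre, underside of feet). Turned any way about z. About 0.55 kg with jars, off balance.
- rack_grip (a point): Point on the axis of the rack's black grip at gripping height, 82 mm above the rack's origin. The jars stand 12 mm above the rack's origin, so their tops are at 67 mm. The rack's origin starts 5 mm above the pot's underside; 8 mm play all round to the pot's wall.
- jar0: Closed amber jar with a steel cap, 46 mm diameter, 55 mm high, about 0.09 kg, standing loose in the rack's place at +x, +y. Origin: centre of its underside; z up.
- jar1: Closed amber jar with a steel cap, 46 mm diameter, 55 mm high, about 0.09 kg, standing loose in the rack's place at -x, +y. Origin: centre of its underside; z up.
- jar2: Closed amber jar with a steel cap, 46 mm diameter, 55 mm high, about 0.09 kg, standing loose in the rack's place at -x, -y. Origin: centre of its underside; z up.
- spare_jar: Bystander: a jar like those in the rack, 46 mm diameter, 55 mm high, standing on the worktop between hob and board. Origin: centre of its underside.
- salt: Bystander: white ceramic salt jar with a wooden cap, 56 mm diameter, 75 mm high, standing between hob and board. Origin: centre of its underside.
- mill: Bystander: dark wooden pepper mill, 52 mm diameter, 155 mm high, standing between hob and board, farthest from the robot. Origin: centre of its underside.
- oil: Bystander: green glass bottle, 62 mm diameter, 220 mm high, on the right. Origin: centre of its underside.
- mug: Bystander: white mug, 82 mm diameter, 95 mm high, on the right. Origin: centre of its underside.
- spoon: Bystander: wooden spoon, 240 mm long, lying along its x axis on the left of the worktop. Origin: its underside, near the middle.

How it is judged:
By the outcome, as a careful person would: the job done as asked, in the order asked, and still so for the second after the job is handed in, while the arm keeps its last pose, push and grip.
It also fails if it takes over 67 s, if anything falls off the work surface, if the arm or the gripper's body presses on something with over 40 N, if the wrist force passes 120 N, or if a joint passes its speed limit or range.

### The arm

A 7-joint arm with a two-finger parallel gripper is mounted at the origin on the work surface. World frame = base frame: x ahead of the robot, y to its left, z up, the work surface at z = 0. Lengths are in mm, angles in rad, forces in N, time in s.
With the tool pointing down it reaches from about 400 to 875 mm from the base axis. Payload 6.5 kg.
Tool frame: the origin (TCP) lies midway between the tips of the shut fingers; the grasp point (between the pads) lies 19 mm behind it; z points along the fingers, y is the line along which they close (so a half turn about z gives the same grasp; the last joint's range is limited). The gripper opens to 85 mm and grips with 20 to 120 N. Pads are 22 mm wide; open, the fingers measure 114 mm over their backs; the gripper's body (76 mm by 85 mm) begins 54 mm behind the grasp point. The pads swing forward as they close: fully open they stand 13 mm farther back than shut.
Start: joints at [1.105, 0.536, -0.004, 1.538, 0.003, 1.067, -0.071], TCP at [252.996, -598.734, 202.69] pointing down, gripper open.
Joint ranges: [-2.7, 2.7], [-0.37, 2.16], [-1.27, 1.26], [0.24, 2.4], [-1.31, 4.45], [0.19, 1.91], [-2.76, 2.76]. Speed limits (rad/s): [2.39, 2.39, 3.14, 3.14, 3.14, 3.14, 3.14].

### API

Orientations are given as a unit quaternion [w, x, y, z].
In Python, from station import env, camrig gives the robot as it stands (env), with the cameras (camrig).
- The arm moves only by the shell command python3 jog.py 'ROWS'. ROWS is rows parted by semicolons, their numbers by spaces, 1 to 8 of them, each of 5 numbers: dx, dy, dz in mm, then a turn about the tool's z in rad, then the finger opening in mm; each row shifts and turns the commanded pose from where the row before left it, along the tool's axes as they then stand; what a row does not reach is not made up. A row lasts 1/8 s, in which the tool goes at most 62.5 mm and 0.188 rad, less where a joint would pass 70% of its speed; a pose out of reach is approached as far as the arm can. The fingers move at their own pace and stop on an object; the grip force is fixed at half the most. Time passes only in rows, so rows that do not move let the fingers close. It prints the time, the measured TCP pose, the force, the opening and the grip force at its end.
- env.state(): the state, without advancing time (a new reading comes with each control period).
- camrig.camera(name): name is "scene" or "top"; returns a dict with "frame" (480x640x3 uint8, red, green, blue), "fx", "fy", "cx", "cy" (pixels), "dist_coeffs" ([k1, k2, p1, p2, k3] as OpenCV has them; the pictures are not rectified), "world_to_cam" (4x4, takes a point from world to camera coordinates). Camera axes: x right, y down, z forward; pixel columns grow to the right and rows downward; lengths in mm; the calibration is good to about 2 mm. A picture is of the moment at which its call begins. There is no depth.
- env.job_done(): hands the job in; it is judged then, once.
The state is a dict: "time_s": time; "joint_pos": joint angles; "qd": joint speeds; "joint_efforts": joint torques, N m; "ee_pos": TCP position; "ee_rot": TCP orientation; "wrist_force": force on the tool from outside, world axes, zero at the start; "wrist_torque": the same for the moment, N m; "width": finger opening in mm; "finger_force": force on a finger pad.
Only numpy, scipy, OpenCV 4.12 (cv2) and the standard library are available. Lean on these libraries where they do the work, as an engineer would, in place of code of your own. Each camera call takes 0.05 s, during which the arm holds its last target. There are 200 camera calls.

## Working session

There is one attempt and no reset: what is moved stays moved. The work goes in short steps, Python scripts to look and compute and a shell command to move; the robot and the scene stay as the last step left them, time stands still between calls to the robot, and variables do not carry over. Pictures are saved under pics/ and viewed, at most 10 in all, crops included, and the job is handed in when it is done.

```bash
ls; mkdir -p pics; python3 - <<'E'
from station import env, camrig
import cv2,numpy as np
s=env.state();print(s)
for n in("scene","top"):
    c=camrig.camera(n);cv2.imwrite(f"pics/{n}0.png",c["frame"][:,:,::-1]);print(n,c["fx"],c["fy"],c["cx"],c["cy"],c["dist_coeffs"],np.round(c["world_to_cam"],4).tolist())
E
```

```text
jog.py
pics
station.py
{'time_s': 0.0, 'joint_pos': array([ 1.10476618,  0.53714434, -0.00443884,  1.53889646,  0.00262367,
        1.06727007, -0.07120076]), 'qd': array([ 0.00076216, -0.00180593,  0.00072897,  0.00084875, -0.00048103,
       -0.00119946,  0.00013088]), 'joint_efforts': array([ 4.10042348e-04, -5.83414829e+01,  1.04841851e+00, -2.59102035e+01,
        1.23008489e-02,  9.57518409e-03,  5.68398627e-05]), 'ee_pos': array([ 252.72752941, -598.1158881 ,  201.81817055]), 'ee_rot': array([-8.21652958e-04,  9.80074860e-01,  1.98626623e-01, -2.41181415e-04]), 'wrist_force': array([-0.07753663, -0.2178394 , -0.49131461]), 'wrist_torque': array([-0.05554163,  0.00408833, -0.02251839]), 'finger_force': 0.0, 'width': 85.41387338514565}
scene 461.03572416221397 461.03572416221397 326.01420472408375 239.79261457678464 [0.01023474 0.         0.         0.         0.        ] [[-0.7588, 0.6511, -0.0176, 472.4497], [0.3403, 0.3732, -0.8631, -73.432], [-0.5554, -0.6609, -0.5047, 1746.8242], [0.0, 0.0, 0.0, 1.0]]
top 617.3810412085721 617.3810412085721 325.483077195454 234.99932236873642 [-0.13144865  0.          0.          0.          0.        ] [[0.0058, -1.0, 0.0018, -24.5345], [-0.9923, -0.006, -0.1239, 602.3217], [0.1239, -0.0011, -0.9923, 1662.9092], [0.0, 0.0, 0.0, 1.0]]
```

View pics/top0.png

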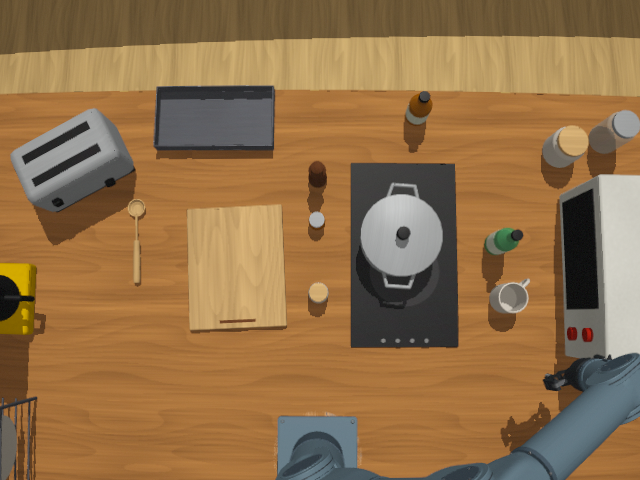

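View pics/scene0.png

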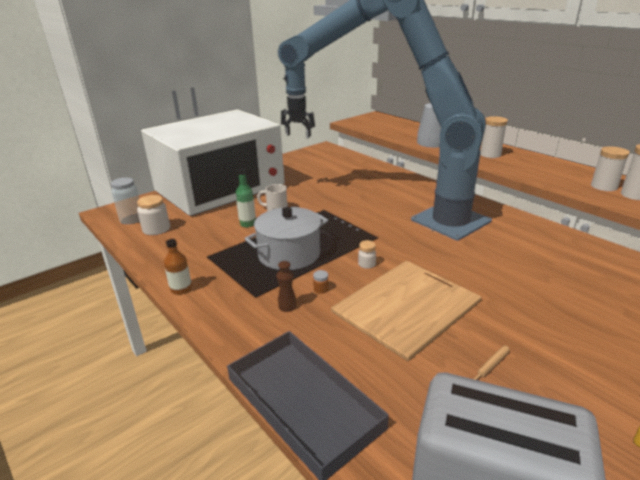

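```bash
cat > h.py <<'E'
from station import env, camrig
import cv2,numpy as np
def ray(c,px):
    K=np.array([[c["fx"],0,c["cx"]],[0,c["fy"],c["cy"]],[0,0,1]])
    u=cv2.undistortPoints(np.array(px,float).reshape(-1,1,2),K,np.array(c["dist_coeffs"])).reshape(-1,2)
    W=np.array(c["world_to_cam"]);R=W[:3,:3];t=W[:3,3]
    return -R.T@t,np.c_[u,np.ones(len(u))]@R
def plane(c,px,z):
    o,d=ray(c,px);return o+d*((np.asarray(z)-o[2])/d[:,2])[:,None]
def proj(c,P):
    K=np.array([[c["fx"],0,c["cx"]],[0,c["fy"],c["cy"]],[0,0,1]]);W=np.array(c["world_to_cam"])
    return cv2.projectPoints(np.array(P,float).reshape(-1,1,3),cv2.Rodrigues(W[:3,:3])[0],W[:3,3],K,np.array(c["dist_coeffs"]))[0].reshape(-1,2)
def tri(o1,d1,o2,d2):
    A=np.c_[d1,-d2];s=np.linalg.lstsq(A,o2-o1,rcond=None)[0];p=o1+s[0]*d1;q=o2+s[1]*d2
    return (p+q)/2,np.linalg.norm(p-q)
def blob(c,box,f):
    x0,y0,x1,y1=box;m=f(c["frame"][y0:y1,x0:x1].astype(int)).astype(np.uint8)
    n,l,s,ce=cv2.connectedComponentsWithStats(m);i=1+np.argmax(s[1:,4]);return ce[i]+[x0,y0],s[i]
E
python3 - <<'E'
from h import *
np.set_printoptions(precision=1,suppress=True)
t=camrig.camera("top");s=camrig.camera("scene")
dark=lambda a:a.sum(2)<200
kt,st=blob(t,(385,215,425,255),dark);ks,ss=blob(s,(275,203,300,221),dark);print(kt,st,ks,ss)
print("knob plane 158",plane(t,[kt],158),plane(s,[ks],158))
o,d=ray(t,[kt]);o2,d2=ray(s,[ks]);print(tri(o,d[0],o2,d2[0]))
# lid rim
g=t["frame"].astype(int);m=((g.min(2)>120)&(g.max(2)-g.min(2)<25)).astype(np.uint8)
m[:150]=0;m[300:]=0;m[:,:352]=0;m[:,:][:,455:]=0
m=cv2.morphologyEx(m,cv2.MORPH_OPEN,np.ones((9,9),np.uint8))
cn=max(cv2.findContours(m,0,1)[0],key=cv2.contourArea)[:,0]
P=plane(t,cn,122)[:,:2];(c,r)=cv2.minEnclosingCircle(P.astype(np.float32));print("lid",c,r,len(P))
q=np.linalg.lstsq(np.c_[2*P,np.ones(len(P))],(P**2).sum(1),rcond=None)[0];print(q[:2],np.sqrt(q[2]+q[:2]@q[:2]))
print("board",plane(t,[[187,208],[282,205],[286,327],[191,331]],18), plane(t,[[187,208],[282,205],[286,327],[191,331]],18).mean(0))
print("hob",plane(t,[[351,164],[455,164],[458,347],[351,347]],6))
print("handles",plane(t,[[403,186],[397,288]],95))
print("mill,salt(318,290),spare,oil,mug",plane(t,[[317,167],[318,290],[316,218],[516,236],[513,295]],[155,75,55,220,95]))
E
```

```text
[402.8 233.4] [ 12  12  13  13 123] [286.9 212.1] [ 8  3  9 12 80]
knob plane 158 [[ 592.8 -219.1  158. ]] [[ 595.9 -219.8  158. ]]
(array([ 594. , -220.1,  157. ]), np.float64(2.890305093874262))
lid (596.528076171875, -221.23558044433594) 110.03691101074219 230
[ 595.4 -219.9] 106.93442379744778
board [[679.3 369.9  18. ]
 [689.  101.5  18. ]
 [349.8  85.9  18. ]
 [335.8 348.3  18. ]] [513.5 226.4  18. ]
hob [[ 810.9  -92.6    6. ]
 [ 814.  -391.5    6. ]
 [ 295.6 -390.3    6. ]
 [ 295.7  -93.1    6. ]]
handles [[ 729.6 -229.1   95. ]
 [ 455.4 -210.5   95. ]]
mill,salt(318,290),spare,oil,mug [[ 766.     2.3  155. ]
 [ 449.9   -1.8   75. ]
 [ 647.     5.3   55. ]
 [ 580.  -495.   220. ]
 [ 437.1 -521.8   95. ]]
```

```bash
cat >> h.py <<'E'
from scipy.spatial.transform import Rotation
def go(*T):
    s=env.state();q=s["ee_rot"];R=Rotation.from_quat(np.r_[q[1:],q[0]])
    print(np.round(R.inv().apply(np.array(T)-s["ee_pos"]),1),"yaw",np.round(np.arctan2(*R.as_matrix()[1::-1,0]),4),"axis",np.round(R.as_matrix()[:,2],3),"F",np.round(s["wrist_force"],1),"w",round(s["width"],1))
E
python3 jog.py '10 -4 -20 0 85; 30 -14 -20 0 85; 40 -19 0 0 85; 40 -19 0 0 85; 40 -19 0 0 85; 40 -19 0 0 85; 40 -19 0 0 85; 40 -19 0 0 85'
python3 jog.py '40 -19 0 0 85; 40 -19 0 0 85; 40 -19 0 0 85; 30 -10 0 0 85; 20 -4 0 0 85; 0 0 0 0 85; 0 0 0 0 85'
python3 -c "
from h import *
go(594.5,-220,142)"
```

```text
time_s: 1.2
ee_pos: [461.3, -366.5, 244.4]
ee_rot: [0.001, 0.98, 0.199, 0.001]
wrist_force: [0.5, -0.1, 0.6]
width: 85.1
finger_force: 0.0
time_s: 2.08
ee_pos: [587.5, -238.3, 242.8]
ee_rot: [0.0, 0.98, 0.198, -0.0]
wrist_force: [-0.1, 0.5, 0.1]
width: 84.8
finger_force: 0.0
[ 13.7 -14.2 100.8] yaw 0.3978 axis [-0.001 -0.001 -1.   ] F [-0.1  0.5  0.1] w 84.8
```

```bash
python3 jog.py '7 -7 10 0 80; 6.5 -7 20 0 80; 0 0 20 0 70; 0 0 20 0 70; 0 0 15 0 70; 0 0 10 0 70; 0 0 5 0 70; 0 0 0 0 70'
python3 - <<'E'
from h import *
go(594.5,-220,142)
c=camrig.camera("scene");cv2.imwrite("pics/s1.png",cv2.resize(c["frame"][140:300,200:400,::-1],None,fx=4,fy=3.75,interpolation=2)[:600])
E
```

```text
time_s: 3.08
ee_pos: [595.5, -218.5, 142.7]
ee_rot: [-0.0, 0.98, 0.199, 0.0]
wrist_force: [-0.4, 0.9, 0.6]
width: 70.2
finger_force: 0.0
[-1.5  1.   0.7] yaw 0.3997 axis [ 0.  0. -1.] F [-0.4  0.9  0.6] w 70.2
```

View pics/s1.png

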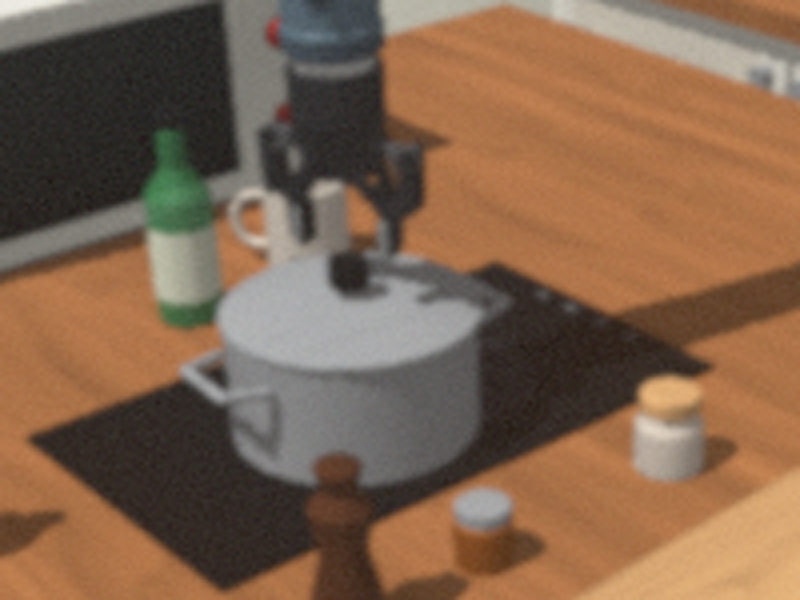

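```bash
python3 - <<'E'
from h import *
c=camrig.camera("scene");p=env.state()["ee_pos"];y=np.array([.389,-.921,0])
P=[p+y*k+[0,0,z] for z in(0,10,20) for k in(-40,40)]+[p+[0,0,15]]
print(np.round((proj(c,P)-[200,140])*[4,3.75]))
c=camrig.camera("top");cv2.imwrite("pics/t1.png",cv2.resize(c["frame"][170:290,330:490,::-1],None,fx=5,fy=5,interpolation=2))
print(np.round((proj(c,P)-[330,170])*5))
E
```

```text
[[393. 295.]
 [307. 277.]
 [392. 285.]
 [307. 267.]
 [392. 274.]
 [306. 257.]
 [349. 270.]]
[[289. 344.]
 [430. 285.]
 [291. 342.]
 [433. 283.]
 [293. 339.]
 [436. 280.]
 [363. 311.]]
```

View pics/t1.png

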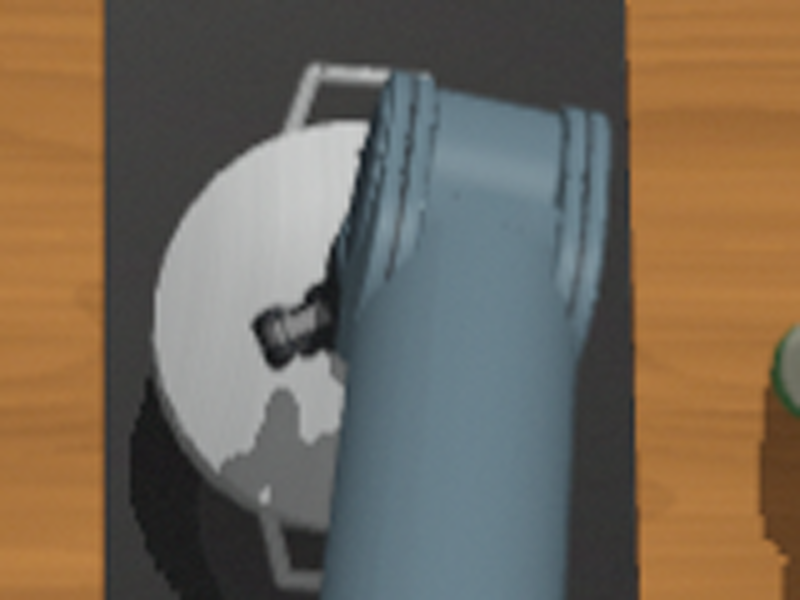

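```bash
python3 - <<'E'
from h import *
c=camrig.camera("scene");p=np.array([252.7,-598.1,201.8]);y=np.array([.389,-.921,0])
P=[p+y*k+[0,0,z] for z in(0,13,26,40) for k in(-45,45)]
print(np.round(proj(c,P),1))
im=cv2.imread("pics/scene0.png")[75:165,240:360]
im2=c["frame"][175:225,250:325,::-1]
cv2.imwrite("pics/z.png",np.hstack([cv2.resize(im,(400,300),interpolation=2),cv2.resize(im2,(400,300),interpolation=2)]))
E
```

```text
[[308.4 147.8]
 [289.3 144.9]
 [308.3 144.7]
 [289.1 141.9]
 [308.1 141.6]
 [289.  138.8]
 [308.  138.3]
 [288.8 135.5]]
```

View pics/z.png

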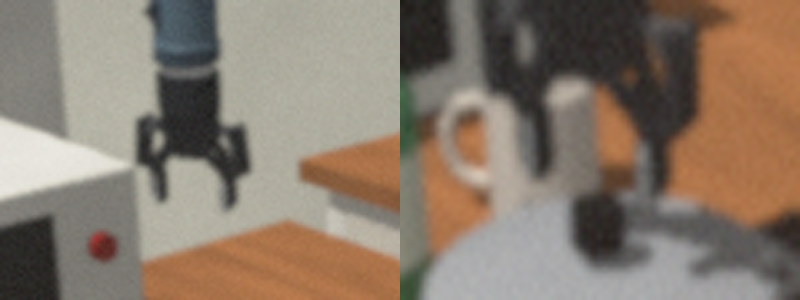

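```bash
python3 jog.py '-1 1 4 0 45; 0 0 4 0 45; 0 0 0 0 45; 0 0 0 0 45; 0 0 0 0 45'
python3 - <<'E'
from h import *
go(594.5,-220,142)
c=camrig.camera("scene");p=env.state()["ee_pos"];y=np.array([.389,-.921,0])
P=[p+y*k+[0,0,z] for z in(0,13,26,40) for k in(-25,25)]
print(np.round((proj(c,P)-[260,180])*14))
cv2.imwrite("pics/s2.png",cv2.resize(c["frame"][180:222,260:315,::-1],None,fx=14,fy=14,interpolation=2))
E
```

```text
time_s: 3.9
ee_pos: [595.0, -219.7, 134.8]
ee_rot: [0.0, 0.98, 0.199, 0.0]
wrist_force: [-0.2, 0.6, -0.5]
width: 45.1
finger_force: 0.0
[-0.6  0.1 -7.2] yaw 0.3998 axis [ 0. -0. -1.] F [-0.2  0.6 -0.5] w 45.1
[[480. 559.]
 [294. 517.]
 [477. 508.]
 [290. 467.]
 [474. 458.]
 [286. 417.]
 [471. 402.]
 [282. 362.]]
```

View pics/s2.png

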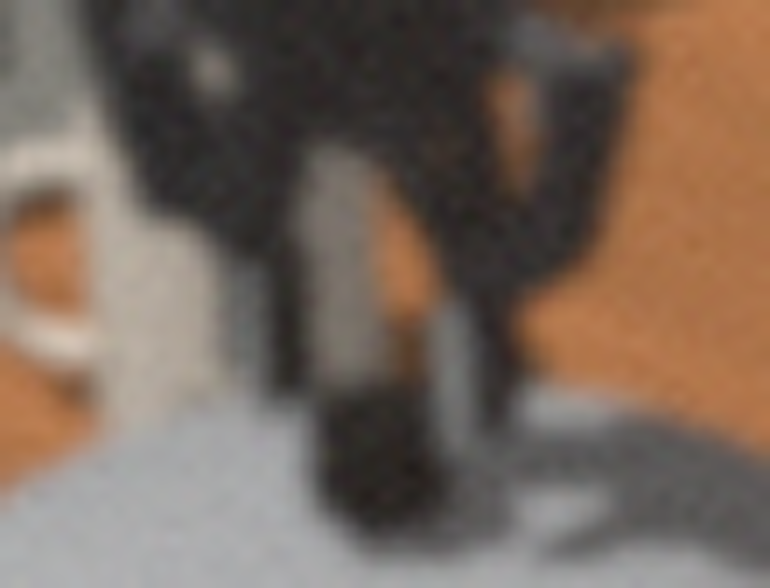

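```bash
python3 jog.py '0 0 2 0 45; 0 0 2 0 45; 0 0 0 0 45' | grep -E "pos|wrist"
python3 jog.py '0 0 2 0 45; 0 0 1 0 45; 0 0 0 0 45'| grep -E "pos|wrist"
```

```text
ee_pos: [594.8, -219.7, 130.4]
wrist_force: [-0.1, -0.2, 0.5]
ee_pos: [594.9, -219.7, 127.6]
wrist_force: [0.1, 0.0, 0.4]
```

```bash
python3 jog.py '0 0 2 0 45; 0 0 2 0 45; 0 0 0 0 45' | grep -E "pos|wrist"
python3 jog.py '0 0 1.5 0 45; 0 0 1.5 0 45; 0 0 0 0 45'| grep -E "pos|wrist"
python3 - <<'E'
from h import *
c=camrig.camera("scene")
cv2.imwrite("pics/s3.png",cv2.resize(c["frame"][180:222,260:315,::-1],None,fx=14,fy=14,interpolation=2))
E
```

```text
ee_pos: [594.7, -219.7, 123.4]
wrist_force: [1.1, 0.7, -0.1]
ee_pos: [594.8, -219.7, 120.5]
wrist_force: [0.4, 0.3, 0.2]
```

View pics/s3.png

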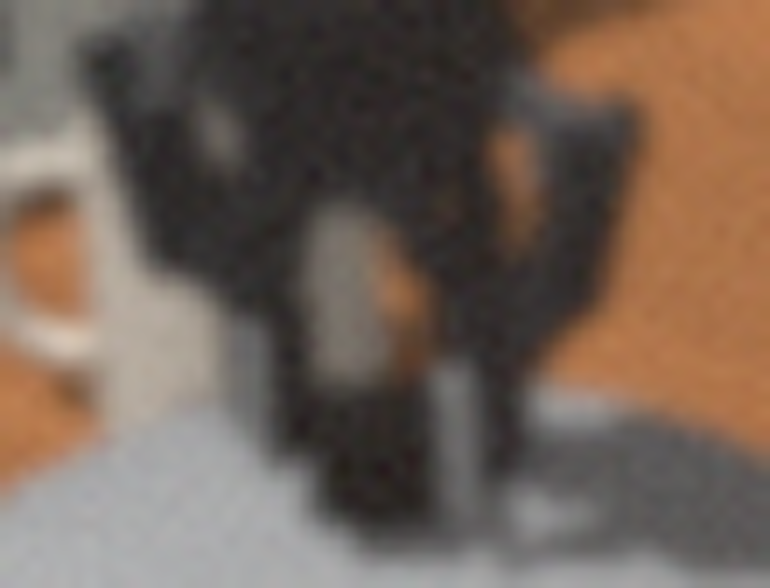

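```bash
python3 jog.py '0 0 1.5 0 45; 0 0 1.5 0 45; 0 0 0 0 34; 0 0 0 0 25; 0 0 0 0 25; 0 0 0 0 25; 0 0 0 0 25'
python3 jog.py '0 0 -1 0 25; 0 0 -2 0 25; 0 0 -3 0 25;0 0 -4 0 25; 0 0 0 0 25; 0 0 0 0 25'
```

```text
time_s: 6.38
ee_pos: [594.8, -219.7, 117.8]
ee_rot: [-0.0, 0.98, 0.199, -0.0]
wrist_force: [-2.5, 1.2, 2.6]
width: 32.4
finger_force: 59.7
time_s: 7.12
ee_pos: [594.9, -219.7, 127.7]
ee_rot: [0.0, 0.98, 0.199, -0.0]
wrist_force: [1.2, -0.3, -4.4]
width: 32.2
finger_force: 59.8
```

```bash
python3 jog.py '0 0 -8 0 25; 0 0 -14 0 25; 0 0 -18 0 25; 0 0 -18 0 25; 0 0 -18 0 25; 0 0 -14 0 25; 0 0 -8 0 25; 0 0 -3 0 25'|grep -E "pos|wrist|width"
python3 jog.py '1 -6 0 0 25; 3 -14 0 0 25; 5 -22 0 0 25; 7 -30 0 0 25; 8 -36 0 0 25; 8 -36 0 0 25; 8 -36 0 0 25; 8 -36 0 0 25'|grep -E "pos|wrist|width"
python3 jog.py '8 -36 0 0 25; 8 -36 0 0 25; 8 -36 0 0 25; 8 -36 0 0 25; 7 -30 0 0 25; 5 -22 0 0 25; 3 -14 0 0 25; 1 -6 0 0 25'|grep -E "pos|wrist|width"
python3 jog.py '0 0 0 0 25; 0 0 0 0 25; 0 0 0 0 25'
python3 -c "
from h import *
go(513.5,226,20.8)"
```

```text
ee_pos: [595.0, -219.7, 229.0]
wrist_force: [-0.5, 0.6, -3.3]
width: 32.1
ee_pos: [553.9, 1.0, 228.7]
wrist_force: [1.1, 0.5, -4.4]
width: 32.1
ee_pos: [514.4, 216.7, 228.7]
wrist_force: [0.0, -1.0, -4.2]
width: 32.4
time_s: 10.5
ee_pos: [515.5, 214.6, 228.7]
ee_rot: [0.0, 0.98, 0.198, -0.0]
wrist_force: [0.8, -0.1, -3.7]
width: 32.5
finger_force: 60.0
[  2.6 -11.3 207.8] yaw 0.3984 axis [ 0. -0. -1.] F [ 0.8 -0.1 -3.7] w 32.5
```

```bash
python3 jog.py '1 -4 10 0 25; 1.6 -7 25 0 25; 0 0 35 0 25; 0 0 35 0 25; 0 0 35 0 25; 0 0 28 0 25; 0 0 18 0 25; 0 0 8 0 25'|grep -E "pos|wrist|width"
python3 jog.py '0 0 3 0 25; 0 0 2 0 25; 0 0 1 0 25; 0 0 1 0 25; 0 0 1 0 25; 0 0 0 0 25; 0 0 0 0 25'|grep -E "pos|wrist|width"
```

```text
ee_pos: [512.9, 226.7, 33.7]
wrist_force: [-0.3, 0.2, -4.2]
width: 32.2
ee_pos: [513.3, 226.7, 26.7]
wrist_force: [0.4, 0.3, -4.7]
width: 32.4
```

```bash
python3 jog.py '0 0 1 0 25; 0 0 1 0 25; 0 0 1 0 25; 0 0 1 0 25; 0 0 0 0 25; 0 0 0 0 25'|grep -E "pos|wrist|width"
python3 jog.py '0 0 1 0 25; 0 0 0 0 25; 0 0 0 0 25'|grep -E "pos|wrist|width"
```

```text
ee_pos: [513.3, 226.7, 22.7]
wrist_force: [0.1, 0.3, -3.3]
width: 32.1
ee_pos: [513.3, 226.7, 21.7]
wrist_force: [0.1, -1.0, -4.2]
width: 32.0
```

```bash
python3 jog.py '0 0 0.7 0 25; 0 0 0 0 25; 0 0 0 0 25'|grep -E "pos|wrist|width"
python3 jog.py '0 0 0.6 0 25; 0 0 0 0 25; 0 0 0 0 25'|grep -E "pos|wrist|width"
```

```text
ee_pos: [513.3, 226.7, 21.0]
wrist_force: [0.1, 0.9, -3.1]
width: 32.1
ee_pos: [513.4, 226.7, 20.7]
wrist_force: [-2.6, -1.6, 4.7]
width: 32.2
```

```bash
python3 jog.py '0 0 0 0 40; 0 0 0 0 50; 0 0 0 0 60; 0 0 0 0 70; 0 0 -5 0 75; 0 0 -15 0 80; 0 0 -30 0 80; 0 0 -45 0 80'|grep -E "pos|wrist|width"
python3 jog.py '0 0 -45 0 60; 0 0 -45 0 60; -2 9 -30 0 60; -6 28 -15 0 60; -9 41 0 0 60; -9 41 0 0 60; -9 41 0 0 60; -9 41 0 0 60'|grep -E "pos|wrist|width"
python3 - <<'E'
from h import *
c=camrig.camera("top")
a=cv2.resize(c["frame"][200:340,180:320,::-1],(400,400),interpolation=2)
b=cv2.resize(c["frame"][165:305,335:475,::-1],(400,400),interpolation=2)
cv2.imwrite("pics/t2.png",np.hstack([a,b]));cv2.imwrite("pics/t2full.png",c["frame"][:,:,::-1])
E
```

```text
ee_pos: [512.6, 226.4, 116.5]
wrist_force: [0.7, -0.4, -1.0]
width: 80.0
ee_pos: [551.1, 23.2, 251.7]
wrist_force: [0.9, 0.3, 0.0]
width: 59.8
```

View pics/t2.png

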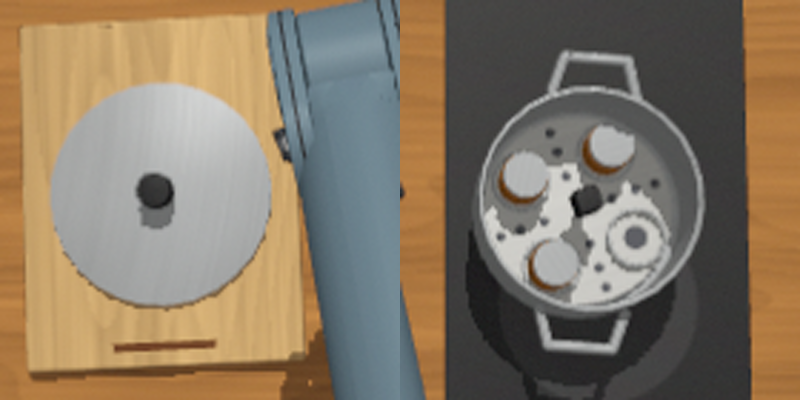

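```bash
python3 - <<'E'
from h import *
np.set_printoptions(precision=2,suppress=True)
c=camrig.camera("top")
k,s=blob(c,(390,223,412,247),lambda a:a.sum(2)<170);print(k,s)
g=plane(c,[k],100)[0];print("grip@100",g)
J=plane(c,[[407.8,216.5],[378.1,225.2],[389.3,257.1]],78);E=plane(c,[[417.3,248.3]],25)[0]
print(J,E)
for P in list(J)+[E]:
    d=P-g;print(np.hypot(*d[:2]),np.degrees(np.arctan2(d[1],d[0])))
print("centre of opp jars",(J[0]+J[2])/2,(J[1]+E)/2)
go(g[0],g[1],120)
# grip in scene
s=camrig.camera("scene");print(proj(s,[[g[0],g[1],109]]))
E
```

```text
[399.11 236.59] [ 5  9 10  9 46]
grip@100 [ 591.58 -216.53  100.  ]
[[ 649.18 -243.33   78.  ]
 [ 624.88 -162.65   78.  ]
 [ 538.72 -192.35   78.  ]] [ 568.34 -276.09   25.  ]
63.52832851949272 -24.953927539354833
63.34552033451805 58.28418376884804
58.127013401975375 155.41314191210907
63.929038861668666 -111.31592545383214
centre of opp jars [ 593.95 -217.84   78.  ] [ 596.61 -219.37   51.5 ]
[-52.8 231.8 132.1] yaw 0.3919 axis [ 0. -0. -1.] F [-1.1 -0.1  0.1] w 60.3
[[289.49 225.4 ]]
```

```bash
python3 jog.py '-9 41 0 0.02 60; -9 41 0 0.02 60; -9 41 0 0.018 60; -9 41 0 0 60; -6 28 0 0 60; -3 14 0 0 60; -1 5 0 0 60; 0 0 0 0 60'|grep -E "pos|wrist|width"
python3 jog.py '0 0 0 0 60; 0 0 0 0 60'|grep -E "pos|wrist|width"
python3 -c "
from h import *
go(593.5,-218.5,52)"
```

```text
ee_pos: [583.3, -187.6, 250.5]
wrist_force: [0.0, 0.8, 0.4]
width: 60.0
ee_pos: [583.2, -188.1, 250.5]
wrist_force: [-0.2, -0.2, -0.0]
width: 60.0
[ -0.6  32.2 198.4] yaw 0.3431 axis [-0.  0. -1.] F [-0.2 -0.2 -0. ] w 60.0
```

```bash
python3 jog.py '0 10 5 0 60; 0 14 15 0 60; -0.6 7 25 0 60; 0 1 30 0 60; 0 0 25 0 60; 0 0 15 0 60; 0 0 8 0 60; 0 0 0 0 60'|grep -E "pos|wrist|width"
python3 jog.py '0 0 4 0 50; 0 0 6 0 50; 0 0 6 0 50; 0 0 4 0 50; 0 0 0 0 50'|grep -E "pos|wrist|width"
python3 -c "
from h import *
go(593.5,-218.5,52)"
```

```text
ee_pos: [593.3, -219.6, 127.2]
wrist_force: [0.2, -0.2, 0.9]
width: 60.2
ee_pos: [593.0, -219.3, 106.9]
wrist_force: [-0.1, 0.9, -0.2]
width: 50.0
[ 0.8 -0.6 54.9] yaw 0.3419 axis [-0.001  0.    -1.   ] F [-0.1  0.9 -0.2] w 50.0
```

```bash
python3 jog.py '0.8 -0.6 5 0 50; 0 0 6 0 50; 0 0 6 0 50; 0 0 4 0 50; 0 0 0 0 50'|grep -E "pos|wrist|width"
python3 jog.py '0 0 4 0 50; 0 0 4 0 50; 0 0 4 0 50; 0 0 4 0 50; 0 0 0 0 50'|grep -E "pos|wrist|width"
python3 - <<'E'
from h import *
c=camrig.camera("scene")
print((proj(c,[[593.5,-218.5,109],[593.5,-218.5,80]])-[255,185])*11)
cv2.imwrite("pics/s4.png",cv2.resize(c["frame"][185:239,255:327,::-1],None,fx=11,fy=11,interpolation=2))
E
```

```text
ee_pos: [593.5, -218.5, 85.9]
wrist_force: [-0.5, -0.4, 0.2]
width: 50.2
ee_pos: [593.6, -218.5, 69.9]
wrist_force: [-0.9, 0.4, 0.2]
width: 50.2
[[370.18294778 444.17067521]
 [375.84638965 529.14565094]]
```

View pics/s4.png

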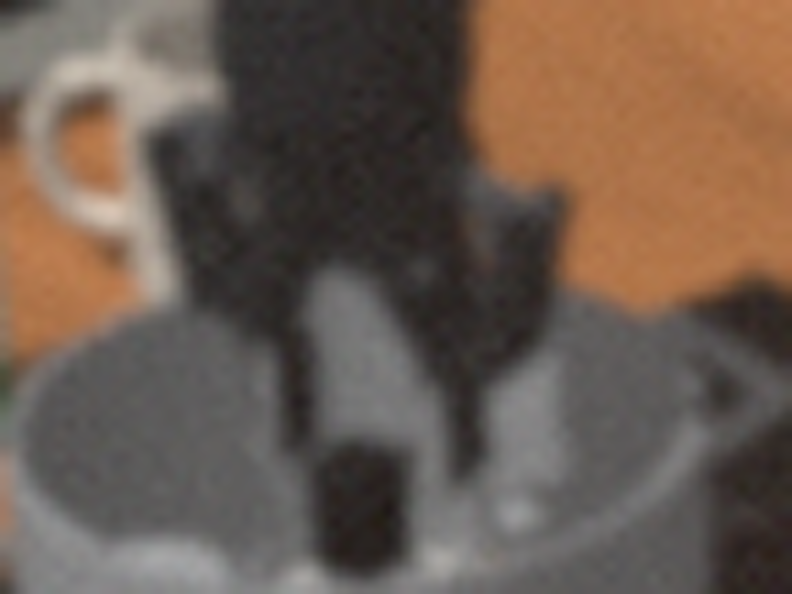

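```bash
python3 jog.py '0.6 1.4 3 0 50; 0 0 5 0 50; 0 0 5 0 50; 0 0 4 0 50; 0 0 1.5 0 50; 0 0 0 0 50'|grep -E "pos|wrist|width"
python3 jog.py '0 0 0 0 36; 0 0 0 0 30; 0 0 0 0 15; 0 0 0 0 15; 0 0 0 0 15; 0 0 0 0 15'
```

```text
ee_pos: [594.9, -219.7, 51.8]
wrist_force: [-0.1, 0.1, 0.3]
width: 49.9
time_s: 22.08
ee_pos: [595.2, -220.1, 52.2]
ee_rot: [0.0, 0.985, 0.17, 0.0]
wrist_force: [0.9, -1.7, 1.9]
width: 23.2
finger_force: 59.8
```

```bash
python3 jog.py '0 0 -1 0 15; 0 0 -2 0 15; 0 0 -3 0 15; 0 0 -4 0 15; 0 0 0 0 15; 0 0 0 0 15'|grep -E "pos|wrist|width"
python3 jog.py '0 0 -3 0 15; 0 0 -5 0 15; 0 0 -7 0 15; 0 0 -8 0 15; 0 0 -8 0 15; 0 0 -8 0 15; 0 0 -8 0 15; 0 0 -8 0 15'
python3 jog.py '0 0 -8 0 15; 0 0 -8 0 15; 0 0 -8 0 15; 0 0 -8 0 15; 0 0 -8 0 15; 0 0 -7 0 15; 0 0 -5 0 15; 0 0 -2 0 15'
```

```text
ee_pos: [594.8, -219.7, 61.9]
wrist_force: [0.5, 0.0, -5.1]
width: 23.2
time_s: 23.82
ee_pos: [594.9, -219.7, 117.4]
ee_rot: [0.0, 0.985, 0.17, -0.0]
wrist_force: [0.8, -0.1, -5.7]
width: 22.8
finger_force: 59.0
time_s: 24.82
ee_pos: [595.0, -219.7, 171.2]
ee_rot: [0.0, 0.985, 0.17, 0.0]
wrist_force: [-0.4, -0.4, -5.6]
width: 23.2
finger_force: 59.1
```

```bash
python3 jog.py '0 0 -3 0 15; 0 0 -5 0 15; 0 0 -5 0 15; 0 0 -2 0 15; 0 0 0 0 15; 0 0 0 0 15; 0 0 0 0 15; 0 0 0 0 15'|grep -E "pos|wrist|width"
python3 - <<'E'
from h import *
c=camrig.camera("scene");t=camrig.camera("top")
a=cv2.resize(c["frame"][165:275,235:345,::-1],(560,560),interpolation=2)
b=cv2.resize(t["frame"][165:305,345:405,::-1],(240,560),interpolation=2)
cv2.imwrite("pics/f.png",np.hstack([a,b]))
E
```

```text
ee_pos: [594.8, -219.7, 185.8]
wrist_force: [-1.2, -0.1, -5.4]
width: 23.5
```

View pics/f.png

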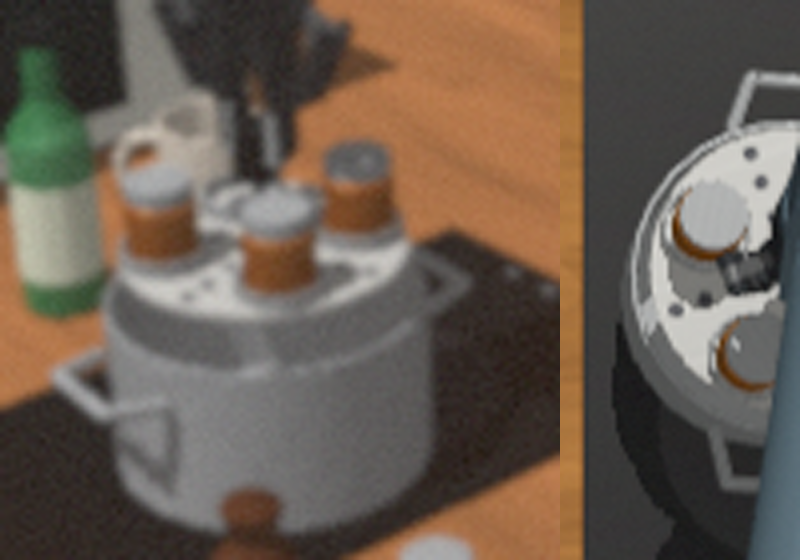

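The rack is held level just above the pot, around (265,290), with all three jars in their places. I'll hold it there to drip.

```bash
Z='0 0 0 0 15'
python3 jog.py '0 0 0 0 15; 0 0 0 0 15; 0 0 0 0 15; 0 0 0 0 15; 0 0 0 0 15; 0 0 0 0 15; 0 0 0 0 15; 0 0 0 0 15' >/dev/null
python3 jog.py '0 0 0 0 15; 0 0 0 0 15; 0 0 0 0 15; 0 0 0 0 15; 0 0 0 0 15; 0 0 0 0 15; 0 0 0 0 15; 0 0 0 0 15' >/dev/null
python3 jog.py '0 0 0 0 15; 0 0 0 0 15; 0 0 0 0 15; 0 0 0 0 15; 0 0 0 0 15; 0 0 0 0 15; 0 0 0 0 15; 0 0 0 0 15'
python3 -c "
from station import env, camrig
print(env.job_done())"
```

```text
time_s: 28.92
ee_pos: [594.9, -219.7, 185.9]
ee_rot: [0.0, 0.985, 0.17, -0.0]
wrist_force: [0.3, 0.8, -5.1]
width: 23.2
finger_force: 59.1
the job is handed in; nothing more can be done
None
```

The lid is knob up on the chopping board, and I handed the job in at 28.9 s with the rack and its three jars held level about 24 mm above the pot rim, after dripping there for over 3 s.

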